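# Nudge the masking tape roll into its recess and close the keeper

## Task

With the fingertips, push the masking tape roll along the top of the wooden board, without lifting it, until it drops over the rim of the round recess and lies flat on the recess floor. Then push the orange keeper by its black post all the way towards the recess, so that it covers the edge of the roll. Leave the brown tape roll and the other things on the bench where they are.

Things in the scene. Friction and masses are not known exactly. Their poses are not given: they have to be found in the camera images.
- roll_board: Plywood board fixed to the bench, 22 mm thick, 220 mm (its x) by 370 mm (its y), with one round recess. Origin: on the recess's axis at bench height; z up. Its top spans x -150 to +70, y -185 to +185 mm in its own frame; it is turned by up to 0.3 rad. At -x of the recess stands the keeper's aluminium guide: x -148 to -58 mm, 56 mm wide, its side rails 23 mm above the board's top.
- masking_roll: Masking tape roll: cream flat disc, 97 mm diameter, 25 mm thick, about 50 g, loose, its core solid to the touch. Starts flat on the board's top on the +y or -y side of the recess, centres 110 to 127 mm apart; the brown roll is on the other side. Origin: centre of its underside (within 1 mm), z along its axis. In the recess its top stands 11 mm above the board's top.
- keeper (a joint): Orange flat keeper sliding along the board's +x, towards the recess. In m: 0 = drawn back, clear of the recess; 0.036 = at its stop, covering 25 mm of the seated roll. Starts at 0 to 0.006. About 1.2 N friction; stays where it is left. Its underside is 14 mm above the board's top, so it passes over a seated roll, but a roll not seated is in its way.
- keeper_post (a point): Centre of the top of the keeper's upright black post, 18 mm diameter, top 67 mm above the bench, standing free for 26 mm above the keeper's flat. At joint 0 it lies 100 mm from the recess's axis along the board's -x. Push its side that faces away from the recess. Axes as the board's.
- recess (a point): Centre of the recess's mouth, level with the board's top (22 mm above the bench). The recess is 106 mm in diameter and 14 mm deep; its floor lies 8 mm above the bench. Axes as the board's.
- brown_roll: Brown packing tape roll, 100 mm in diameter, 48 mm tall, standing flat on the board's top on the other side of the recess. Loose; to be left alone. Origin: centre of its underside.
- black_marker: Black marker pen, about 140 mm long, 18 mm thick, loose on the bench beyond the board's +y end; to be left alone. Origin: centre of its underside.
- blue_marker: White marker pen with a blue cap, about 135 mm long, 18 mm thick, loose on the bench at the left front corner; to be left alone. Origin: centre of its underside.
- stapler: Red and black stapler, 68 x 149 x 44 mm, loose on the bench behind the board; to be left alone. Origin: centre of its underside.
There are look-alikes about, which are no part of the job. Of the things like the masking_roll, leave any that is blue or yellow; of the rest the larger one is meant.

How it is judged:
By the outcome, as a careful person would: the job done as asked, in the order asked, and still so for the second after the job is handed in, with the robot touching nothing.
It also fails if it takes over 48 s, if anything falls off the work surface, if the arm or the gripper's body presses on something with over 40 N, if the wrist force passes 120 N, or if a joint passes its speed limit or range.

## Robot

A 6-joint arm with a two-finger parallel gripper is mounted at the origin on a cart in front of the work surface, level with it; the furniture and walls round the work are solid. World frame = base frame: x ahead of the robot, y to its left, z up, the work surface at z = 0. Lengths are in mm, angles in degrees, forces in N, time in s.
With the tool pointing down it reaches from about 300 to 850 mm from the base axis. Payload 4.2 kg.
Tool frame: the origin (TCP) lies on the centre line of the jaws, within the pads' length; the fingertips stand 11 mm ahead of it and the grasp point (between the pads) lies 8 mm behind it; z points along the fingers, y is the line along which they close (so a half turn about z gives the same grasp; the last joint's range is limited). The gripper opens to 91 mm and grips with 3 to 60 N. Pads are 32 mm wide; open, the fingers measure 118 mm over their backs; the gripper's body (76 mm by 178 mm) begins 60 mm behind the grasp point.
Start: joints at [-77.464, 18.312, 89.639, -0, 72.044, -1.146], TCP at [136.011, -558.698, 224.976] pointing down, gripper open.
Joint ranges: [-177.97, 177.97], [-48.28, 115.42], [12.27, 149.76], [-77.06, 257.06], [2.81, 150.46], [-146.56, 146.56]. Speed limits (degrees/s): [147.25, 147.25, 180, 180, 180, 180].

## Interface

Orientations are given as [roll, pitch, yaw] about the fixed x, y, z axes, in that order (R = Rz(yaw) Ry(pitch) Rx(roll)).
In Python, from workcell import env, grab_frame, camera_model, models gives the robot as it stands.
- The arm moves only by the shell command python3 -m crank 'ROWS' [FORCE]. ROWS is text: rows parted by semicolons, each of 7 numbers parted by spaces: the closure, from -1 (fully open) to 1 (shut), so that 0 is half open, then the shift along the tool's x, y, z in mm, then the turn, a rotation vector about the tool's x, y, z in degrees. A call has 1 to 10 rows; each row shifts and turns the commanded pose from where the row before left it, along the tool's axes as they then stand; what a row does not reach is not made up. A row lasts 1/8 s, in which the tool goes at most 62.5 mm and 10.7 degrees, less where a joint would pass 70% of its speed; a pose out of reach is approached as far as the arm can. A call is refused whole if a number of a shift passes 62.5 or a number of a turn 10.7, either way. A call with a gripper value outside its range is refused whole. The fingers move at their own pace and stop on an object; FORCE is the grip in N (left out, the last holds). Time passes only in rows, so rows that do not move let the fingers close. It gives the time, the measured TCP pose, the force, the opening and the grip force at its end, in the units of the state.
- env.state(): the state, without advancing time (a new reading comes with each control period).
- grab_frame(name): name is "scene" or "top"; returns the picture (480x640x3 uint8, blue, green, red); there is no depth.
- camera_model(name): a dict with "K" (3x3 intrinsics, pixels), "R" (3x3) and "t" (3): a world point X has camera coordinates R X + t. Camera axes: x right, y down, z forward; pixel columns grow to the right and rows downward; lengths in mm; the calibration is good to about 2 mm. A picture is of the moment at which its call begins. camera_model takes no time and is no camera call.
- env.job_done(): hands the job in; it is judged then, once.
Trained networks look in the newest picture that a camera, given by its name, has taken for a name from the list of things; names that differ only in an ending like _2 or _b are one class to them, and where a whole thing is asked for, a point or a joint stands for the part that bears it (a point fixed in the world has none). Each returns a list of dicts, best first, with "p" (0 to 1); they miss things now and then, are a little off and sometimes report something else, mostly with a low value. They report only what shows in the picture. A call takes as long as a camera call. They do not tell look-alikes from the thing itself.
- models.search_frame(name, camera): "point" ([x, y, z] in mm, in world coordinates, good to about 4 mm: the middle of the surface that is visible of it).
The state is a dict: "time_s": time; "qpos": joint angles; "qvel": joint speeds; "effort": joint torques, N m; "ee_pos": TCP position; "ee_rot": TCP orientation; "force": force on the tool from outside, world axes, zero at the start; "torque": the same for the moment, N m; "gripper_width": finger opening in mm; "gripper_force": force on a finger pad.
Only numpy, scipy, OpenCV 4.12 (cv2) and the standard library are available. Lean on these libraries where they do the work, as an engineer would, in place of code of your own. Each camera call takes 0.05 s, during which the arm holds its last target. There are 200 camera calls.

## Working session

There is one attempt and no reset: what is moved stays moved. The work goes in short steps, Python scripts to look and compute and a shell command to move; the robot and the scene stay as the last step left them, time stands still between calls to the robot, and variables do not carry over. Pictures are saved under pics/ and viewed, at most 10 in all, crops included, and the job is handed in when it is done.

```bash
mkdir -p pics; python3 - <<'E'
from workcell import env, grab_frame, camera_model, models
import cv2,numpy as np
for c in("scene","top"):
    cv2.imwrite(f"pics/{c}0.png",grab_frame(c))
    for n in("masking_roll","keeper_post","keeper","roll_board","brown_roll"):
        print(c,n,[(np.round(d["point"]).tolist(),round(d["p"],2)) for d in models.search_frame(n,c)[:4]])
    m=camera_model(c);print(np.round(m["K"],1).tolist(),np.round(m["R"],3).tolist(),np.round(m["t"],1).tolist())
s=env.state();print(s["time_s"],s["ee_pos"],s["ee_rot"],s["gripper_width"])
E
```

```text
scene masking_roll [([308.0, 199.0, 15.0], 0.95), ([532.0, 186.0, 41.0], 0.85), ([335.0, 348.0, 22.0], 0.81)]
scene keeper_post [([469.0, 59.0, 43.0], 0.64)]
scene keeper [([468.0, 61.0, 41.0], 0.53)]
scene roll_board [([477.0, 90.0, 21.0], 0.61)]
scene brown_roll [([555.0, -41.0, 53.0], 0.67)]
[[614.0, 0.0, 322.0], [0.0, 614.0, 240.3], [0.0, 0.0, 1.0]] [[-0.507, -0.862, -0.004], [-0.556, 0.331, -0.763], [0.659, -0.385, -0.647]] [465.6, 281.9, 1081.9]
top masking_roll [([310.0, 189.0, 18.0], 0.84), ([543.0, 184.0, 48.0], 0.64), ([736.0, 236.0, 18.0], 0.64), ([510.0, 67.0, 22.0], 0.6)]
top keeper_post [([480.0, 58.0, 43.0], 0.93)]
top keeper [([479.0, 55.0, 41.0], 0.58), ([383.0, 456.0, 16.0], 0.2)]
top roll_board [([516.0, 71.0, 21.0], 0.76)]
top brown_roll [([571.0, -40.0, 71.0], 0.82)]
[[544.4, 0.0, 308.3], [0.0, 544.4, 238.5], [0.0, 0.0, 1.0]] [[0.015, -1.0, -0.001], [-0.991, -0.015, -0.131], [0.131, 0.003, -0.991]] [221.4, 563.3, 1201.8]
0.6 [ 136.02520228 -558.70806744  224.98567419] [ 1.79992423e+02 -1.98044650e-03  1.36817311e+01] 91.20061071738573
```

View pics/top0.png

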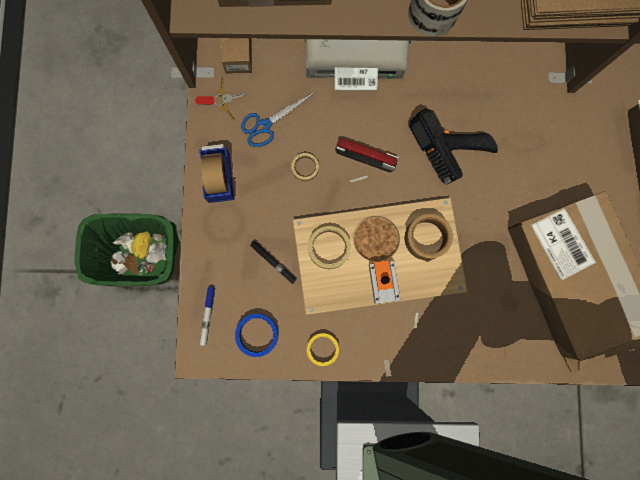

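View pics/scene0.png

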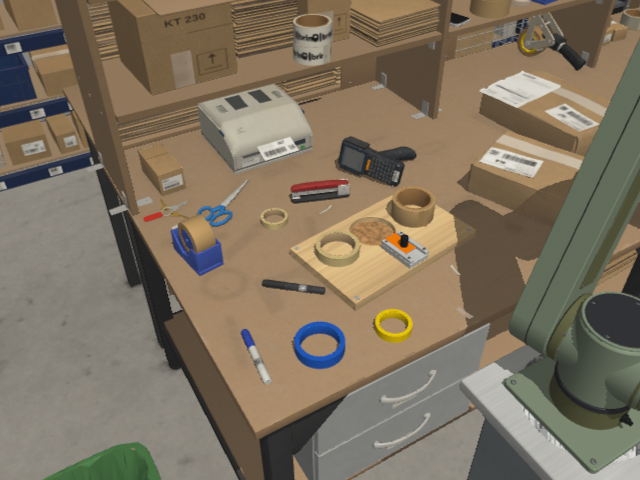

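The top view shows the masking roll at about (329,246), the recess at (376,238), the brown roll at (429,236) and the keeper post at (385,280). The scene view agrees. I'll zoom in for accurate points.

```bash
cat > h.py <<'E'
from workcell import env, grab_frame, camera_model, models
import cv2,numpy as np
def w(c,u,v,z):
    m=camera_model(c);K,R,t=(np.array(m[k],float) for k in("K","R","t"))
    o=-R.T@t;d=R.T@np.linalg.inv(K)@np.array([u,v,1.]);return (o+d*(z-o[2])/d[2])[:2]
def px(c,X):
    m=camera_model(c);p=np.array(m["K"])@(np.array(m["R"])@np.array(X,float)+np.array(m["t"]).ravel());return p[:2]/p[2]
E
python3 - <<'E'
from h import *
I=cv2.imread("pics/top0.png")[185:320,285:475]
cv2.imwrite("pics/crop0.png",cv2.resize(I,None,fx=4,fy=4,interpolation=cv2.INTER_CUBIC))
E
```

```text
(no output)
```

View pics/crop0.png

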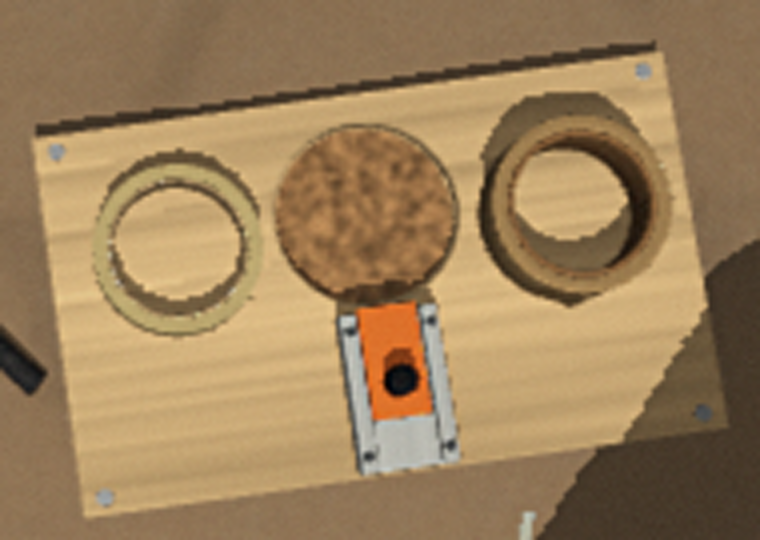

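The crop shows the masking roll's top ring centred at crop (177,247), the recess mouth at (366,214), the post top at (401,379), and the board corners at about (36,137), (660,50), (728,427) and (85,517).

```bash
python3 - <<'E'
from h import *
f=lambda u,v:(285+(u+.5)/4-.5,185+(v+.5)/4-.5)
P={}
for n,u,v,z in[("roll",177.5,248,47),("rec",366.5,214,22),("recb",366,214,22),("post",401,379,67),("TL",36,137,22),("TR",660,50,22),("BR",728,427,22),("BL",85,517,22),("brown",580,205,70)]:
    P[n]=w("top",*f(u,v),z);print(n,P[n].round(1))
# board axis
a=(P["TL"]+P["TR"])/2-(P["BL"]+P["BR"])/2;print("board x yaw",np.degrees(np.arctan2(a[1],a[0])))
b=(P["TL"]+P["BL"])/2-(P["TR"]+P["BR"])/2;print("y-based",np.degrees(np.arctan2(-b[0],b[1])),np.linalg.norm(a),np.linalg.norm(b))
yaw=np.arctan2(-b[0],b[1]);yaw=(yaw+np.arctan2(a[1],a[0]))/2
R=np.array([[np.cos(yaw),-np.sin(yaw)],[np.sin(yaw),np.cos(yaw)]])
c=sum(P[k] for k in("TL","TR","BL","BR"))/4;print("rec from board",c+R@[40,0])
for n in("roll","post","brown"):print(n,"board frame",R.T@(P[n]-P["rec"]))
# scene check: ellipse overlay of models
J=cv2.imread("pics/scene0.png");T=cv2.imread("pics/top0.png")
th=np.linspace(0,2*np.pi,60)
for c,im in(("scene",J),("top",T)):
    im2=cv2.resize(im,None,fx=4,fy=4,interpolation=cv2.INTER_CUBIC)
    for n,r,z,col in(("roll",48.5,47,(0,0,255)),("rec",53,22,(255,0,0)),("post",9,67,(0,255,0))):
        pts=np.array([px(c,[*(P[n]+r*np.array([np.cos(t),np.sin(t)])),z]) for t in th])*4+1.5
        cv2.polylines(im2,[pts.round().astype(int).reshape(-1,1,2)],True,col,1)
    x,y=(285,205) if c=="scene" else (290,200)
    cv2.imwrite(f"pics/ov_{c}.png",im2[y*4:y*4+ (400 if c=="scene" else 460),x*4:x*4+600])
a=cv2.imread("pics/ov_scene.png");cv2.imwrite("pics/ov.png",a)
E
```

```text
roll [540.9 183. ]
rec [565.2  73.5]
recb [565.2  73.8]
post [467.9  60.2]
TL [607.3 264.7]
TR [664.  -97.2]
BR [ 446.1 -131.8]
BL [389.9 232.9]
brown [565.6 -38.8]
board x yaw 8.673982155557127
y-based 8.842392341575428 220.1493181229347 367.68369648949187
rec from board [566.35926321  73.23129642]
roll board frame [ -7.33921904 111.93342156]
post board frame [-98.15384223   1.61292994]
brown board frame [ -16.74671298 -111.10249671]
```

View pics/ov_scene.png

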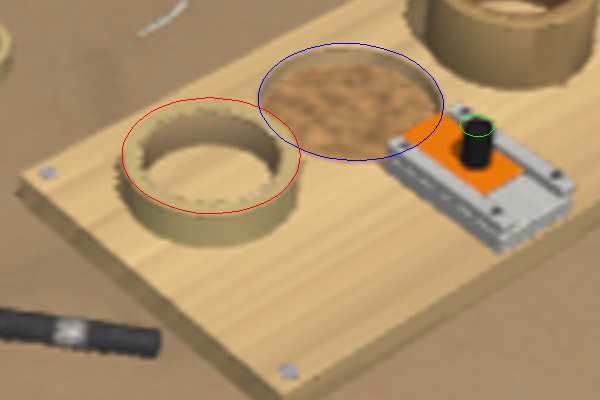

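The overlay matches in both views. In world coordinates: roll (541,183), recess about (566,74), post about (468,60), board yaw about 8.75°. I'll turn the tool to yaw 102.8 so that pushing goes along −tool x, with two spread fingertips against the rim.

```bash
python3 -m crank '-0.3 0 0 0 0 0 -10; -0.3 0 0 0 0 0 -10; -0.3 0 0 0 0 0 -10; -0.3 0 0 0 0 0 -10; -0.3 0 0 0 0 0 -10; -0.3 0 0 0 0 0 -10; -0.3 0 0 0 0 0 -10; -0.3 0 0 0 0 0 -10; -0.3 0 0 0 0 0 -9.1'
python3 -m crank '-0.3 44 35 0 0 0 0; -0.3 44 35 0 0 0 0; -0.3 44 35 0 0 0 0; -0.3 44 35 0 0 0 0; -0.3 44 35 0 0 0 0; -0.3 44 35 0 0 0 0; -0.3 44 35 0 0 0 0; -0.3 44 35 0 0 0 0'
python3 -m crank '-0.3 44 35 0 0 0 0; -0.3 44 35 0 0 0 0; -0.3 44 35 0 0 0 0; -0.3 44 35 0 0 0 0; -0.3 44 35 0 0 0 0; -0.3 44 35 0 0 0 0; -0.3 44 35 0 0 0 0; -0.3 44 35 0 0 0 0; -0.3 0 0 0 0 0 0; -0.3 0 0 0 0 0 0'
```

```text
time_s: 1.72
ee_pos: [136.0, -558.7, 225.0]
ee_rot: [180.0, 0.0, 103.1]
force: [0.2, -0.4, 0.0]
gripper_width: 59.2
gripper_force: 0.0
time_s: 2.72
ee_pos: [331.8, -151.9, 225.4]
ee_rot: [179.9, 0.1, 102.8]
force: [-0.1, 0.1, 0.8]
gripper_width: 59.3
gripper_force: 0.0
time_s: 3.98
ee_pos: [525.9, 251.4, 224.5]
ee_rot: [-179.9, 0.0, 102.8]
force: [0.1, 1.1, 0.1]
gripper_width: 59.6
gripper_force: 0.0
```

```bash
python3 -m crank '-0.3 0 0 50 0 0 0; -0.3 0 0 50 0 0 0; -0.3 0 0 45 0 0 0; -0.3 0 0 22 0 0 0; -0.3 0 0 15 0 0 0; -0.3 0 0 5 0 0 0; -0.3 0 0 0 0 0 0'
python3 -m crank '-0.3 -6 0 0 0 0 0; -0.3 -6 0 0 0 0 0; -0.3 -6 0 0 0 0 0; -0.3 -6 0 0 0 0 0; -0.3 -6 0 0 0 0 0; -0.3 -6 0 0 0 0 0; -0.3 -6 0 0 0 0 0; -0.3 -6 0 0 0 0 0; -0.3 -6 0 0 0 0 0; -0.3 -6 0 0 0 0 0'
python3 -m crank '-0.3 -6 0 0 0 0 0; -0.3 -6 0 0 0 0 0; -0.3 -6 0 0 0 0 0; -0.3 -6 0 0 0 0 0; -0.3 -6 0 0 0 0 0; -0.3 -6 0 0 0 0 0; -0.3 0 0 0 0 0 0'
python3 - <<'E'
from h import *
I=grab_frame("scene");cv2.imwrite("pics/push1.png",cv2.resize(I[160:320,260:480],None,fx=3,fy=3))
print(env.state()["force"])
E
```

```text
time_s: 4.85
ee_pos: [526.8, 251.6, 38.6]
ee_rot: [179.9, -0.0, 102.8]
force: [1.1, -0.8, -0.3]
gripper_width: 59.4
gripper_force: 0.0
time_s: 6.1
ee_pos: [539.7, 192.8, 37.9]
ee_rot: [180.0, 0.0, 102.8]
force: [-0.8, 1.3, 1.2]
gripper_width: 59.6
gripper_force: 0.6
time_s: 6.98
ee_pos: [547.7, 157.5, 37.8]
ee_rot: [-180.0, 0.0, 102.8]
force: [1.1, -0.1, -0.2]
gripper_width: 59.0
gripper_force: 0.0
[0.19918067 1.06760132 0.64194921]
```

View pics/push1.png

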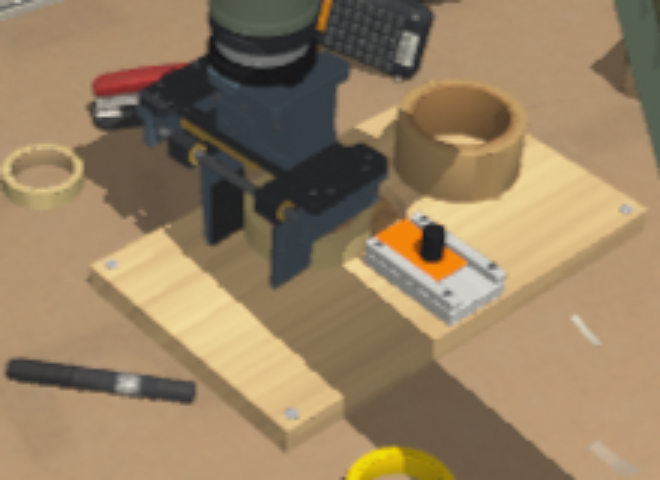

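The roll sits between the fingertips, heading into the recess, at about picture (310,235). I'll push the rest.

```bash
python3 -m crank '-0.3 -4 0 0 0 0 0; -0.3 -4 0 0 0 0 0; -0.3 -4 0 0 0 0 0; -0.3 -4 0 0 0 0 0; -0.3 -4 0 0 0 0 0; -0.3 -4 0 0 0 0 0; -0.3 -4 0 0 0 0 0; -0.3 -4 0 0 0 0 0; -0.3 0 0 0 0 0 0; -0.3 0 0 0 0 0 0'
python3 -m crank '-0.3 15 0 0 0 0 0; -0.3 30 0 0 0 0 0; -0.3 30 0 -40 0 0 0; -0.3 0 0 -50 0 0 0; -0.3 50 0 0 0 0 0; -0.3 0 0 0 0 0 0'
python3 - <<'E'
from h import *
I=grab_frame("scene");J=grab_frame("top")
a=cv2.resize(I[190:300,280:480],None,fx=3,fy=3);b=cv2.resize(J[190:300,285:485],None,fx=3,fy=3)
cv2.imwrite("pics/push2.png",np.vstack([a,b])[:600] if False else cv2.resize(np.vstack([a,b]),(545,600)))
E
```

```text
time_s: 8.28
ee_pos: [554.7, 126.9, 37.9]
ee_rot: [-180.0, 0.0, 102.8]
force: [0.4, -0.2, 0.5]
gripper_width: 59.4
gripper_force: 0.0
time_s: 9.02
ee_pos: [526.2, 252.2, 128.6]
ee_rot: [179.9, -0.1, 103.0]
force: [-0.3, -0.6, -1.0]
gripper_width: 59.3
gripper_force: 0.0
```

View pics/push2.png

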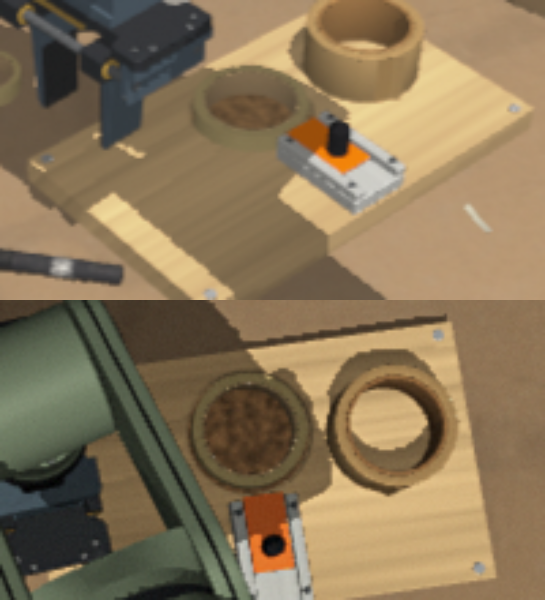

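The roll lies inside the recess with its floor showing through the core. Next I move behind the post with the fingers shut, and check numerically and by overlay that the roll is flat.

```bash
python3 -m crank '1 0 0 0 0 0 4; 1 -45 -32 0 0 0 0; 1 -45 -32 0 0 0 0; 1 -45 -32 0 0 0 0; 1 -45 -32 0 0 0 0; 1 0 0 0 0 0 0; 1 0 0 0 0 0 0'
python3 - <<'E'
from h import *
th=np.linspace(0,2*np.pi,60);out=[]
C=np.array([565.8,74])
for c,(x,y) in(("scene",(310,195)),("top",(320,195))):
    im=cv2.resize(grab_frame(c),None,fx=4,fy=4,interpolation=cv2.INTER_CUBIC)
    for r,z,col in((48.5,33,(0,0,255)),):
        p=np.array([px(c,[*(C+r*np.array([np.cos(t),np.sin(t)])),z]) for t in th])*4+1.5
        cv2.polylines(im,[p.round().astype(int).reshape(-1,1,2)],True,col,1)
    out.append(im[y*4:y*4+400,x*4:x*4+400])
cv2.imwrite("pics/seat.png",np.hstack(out))
print([(np.round(d["point"]),round(d["p"],2)) for d in models.search_frame("keeper_post","scene")[:2]])
E
```

```text
time_s: 10.0
ee_pos: [428.4, 51.1, 127.9]
ee_rot: [180.0, -0.0, 98.7]
force: [0.0, 0.3, -0.6]
gripper_width: 0.4
gripper_force: 0.0
[(array([469.,  61.,  42.]), 0.56)]
```

View pics/seat.png

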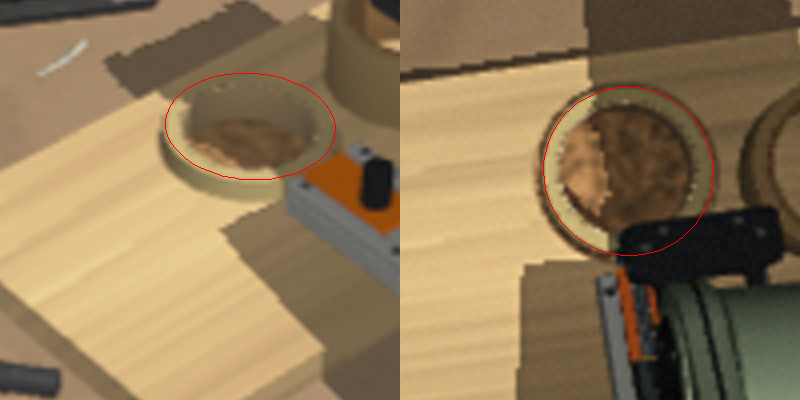

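The roll is flat at z≈33 in both views and centred within a few mm. Now I lower behind the post and push the keeper.

```bash
python3 -m crank '1 3 0 30 0 0 0; 1 0 0 25 0 0 0; 1 0 0 10 0 0 0; 1 0 0 3 0 0 0; 1 0 0 0 0 0 0; 1 0 5 0 0 0 0; 1 0 5 0 0 0 0; 1 0 5 0 0 0 0; 1 0 3 0 0 0 0; 1 0 3 0 0 0 0'
python3 -m crank '1 0 3 0 0 0 0; 1 0 3 0 0 0 0; 1 0 3 0 0 0 0; 1 0 3 0 0 0 0; 1 0 3 0 0 0 0; 1 0 3 0 0 0 0; 1 0 3 0 0 0 0; 1 0 3 0 0 0 0; 1 0 0 0 0 0 0'
python3 -m crank '1 0 1.5 0 0 0 0; 1 0 1.5 0 0 0 0; 1 0 1 0 0 0 0; 1 0 0 0 0 0 0'
```

```text
time_s: 11.4
ee_pos: [448.4, 57.6, 59.9]
ee_rot: [-180.0, 0.0, 98.8]
force: [-1.6, 0.1, 0.7]
gripper_width: 0.1
gripper_force: 0.6
time_s: 12.52
ee_pos: [472.6, 61.3, 60.0]
ee_rot: [180.0, 0.0, 98.8]
force: [0.1, 0.0, -0.3]
gripper_width: 0.5
gripper_force: 0.1
time_s: 13.02
ee_pos: [476.1, 61.9, 59.9]
ee_rot: [180.0, 0.0, 98.8]
force: [-0.9, 0.6, -0.1]
gripper_width: 0.5
gripper_force: 0.4
```

```bash
python3 -m crank '1 0 1.5 0 0 0 0; 1 0 1.5 0 0 0 0; 1 0 0 0 0 0 0'; python3 -m crank '1 0 1 0 0 0 0; 1 0 0 0 0 0 0'; python3 -m crank '1 0 1 0 0 0 0; 1 0 0 0 0 0 0'
```

```text
time_s: 13.4
ee_pos: [479.2, 62.3, 59.9]
ee_rot: [180.0, 0.0, 98.8]
force: [-0.0, 0.4, -0.1]
gripper_width: 0.5
gripper_force: 0.3
time_s: 13.65
ee_pos: [480.0, 62.4, 59.9]
ee_rot: [180.0, 0.0, 98.8]
force: [-1.8, 0.2, -0.5]
gripper_width: 0.4
gripper_force: 0.4
time_s: 13.9
ee_pos: [481.1, 62.6, 59.9]
ee_rot: [180.0, 0.0, 98.8]
force: [-0.4, -0.8, 0.1]
gripper_width: 0.6
gripper_force: 0.5
```

```bash
for i in 1; do python3 -m crank '1 0 1 0 0 0 0; 1 0 1 0 0 0 0; 1 0 0 0 0 0 0'; done; python3 -m crank '1 0 1 0 0 0 0; 1 0 0 0 0 0 0'; python3 -m crank '1 0 1 0 0 0 0; 1 0 0 0 0 0 0'
```

```text
time_s: 14.28
ee_pos: [482.9, 62.9, 59.9]
ee_rot: [-180.0, 0.0, 98.8]
force: [-0.7, -0.6, 0.2]
gripper_width: 0.6
gripper_force: 0.7
time_s: 14.52
ee_pos: [483.0, 62.9, 59.8]
ee_rot: [-179.9, 0.0, 98.8]
force: [-4.4, -1.5, 1.9]
gripper_width: 0.6
gripper_force: 2.2
time_s: 14.78
ee_pos: [483.1, 62.9, 59.7]
ee_rot: [-179.8, 0.0, 98.8]
force: [-6.4, -1.4, 4.6]
gripper_width: 0.8
gripper_force: 3.4
```

The force rises with no further travel, so the keeper is at its stop. I retreat and look.

```bash
python3 -m crank '1 0 -5 0 0 0 0; 1 0 -20 0 0 0 0; 1 0 -20 -20 0 0 0; 1 0 0 -50 0 0 0; 1 0 0 -50 0 0 0; 1 -50 0 -20 0 0 0; 1 -60 0 0 0 0 0; 1 -60 0 0 0 0 0; 1 0 0 0 0 0 0; 1 0 0 0 0 0 0'
python3 - <<'E'
from h import *
I=grab_frame("scene");J=grab_frame("top");th=np.linspace(0,2*np.pi,40)
e=np.array([np.cos(.1527),np.sin(.1527)]);p0=np.array([467.9,60.2]);C=np.array([565.8,74])
out=[]
for c,im,(x,y) in(("scene",I,(310,195)),("top",J,(320,195))):
    im=cv2.resize(im,None,fx=4,fy=4,interpolation=cv2.INTER_CUBIC)
    for q,r,z,col in((C,48.5,33,(0,0,255)),(C-64*e,9,67,(0,255,0))):
        p=np.array([px(c,[*(q+r*np.array([np.cos(t),np.sin(t)])),z]) for t in th])*4+1.5
        cv2.polylines(im,[p.round().astype(int).reshape(-1,1,2)],True,col,1)
    out.append(im[y*4:y*4+400,x*4:x*4+400])
cv2.imwrite("pics/fin.png",np.hstack(out))
for n in("brown_roll","black_marker","stapler"):print(n,[(np.round(d["point"]),round(d["p"],2)) for d in models.search_frame(n,"top")[:1]])
E
```

```text
time_s: 16.02
ee_pos: [466.7, -111.5, 199.9]
ee_rot: [179.9, -0.0, 98.7]
force: [-0.3, 0.2, 0.8]
gripper_width: 0.2
gripper_force: 0.0
brown_roll [(array([565., -40.,  72.]), 0.76)]
black_marker [(array([509., 312.,  17.]), 0.6)]
stapler [(array([760.,  98.,  35.]), 0.66)]
```

View pics/fin.png

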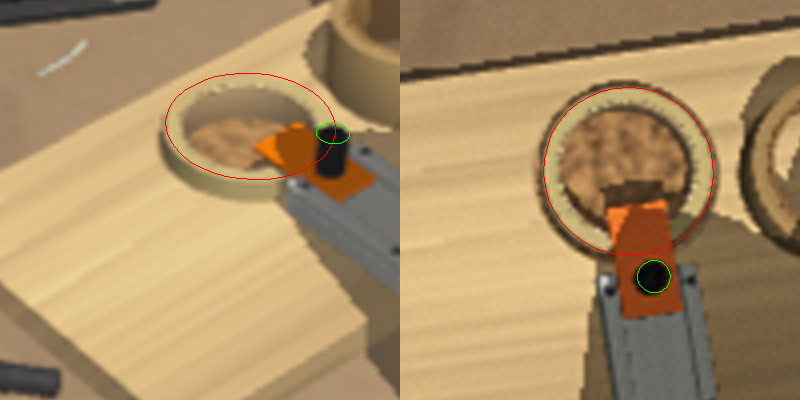

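The keeper covers the edge of the seated roll, and its post is where the stop position predicts it (green circles). The brown roll is where it was. I'm handing in.

```bash
python3 -c "
from workcell import env
print(env.job_done())"
```

```text
the job is handed in; nothing more can be done
None
```

I pushed the masking roll until it dropped flat into the recess, then pushed the keeper to its stop over the roll's edge, leaving the other things untouched; the job was handed in at about 16 s.

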